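Square up the tube block and hold the temperature probe in its bore

TASK

On the warming plate, push the aluminium tube block, kept flat on the plate, square and flush into the corner of the two raised fences. Then take the temperature probe by its handle out of its stand and lower its stem upright into the block's one wide hole, never letting the probe touch the block, until the tip is about 35 mm below the block's top face. Finish while still holding it there, still and centred in the hole, with the block still flush in the corner; do not disturb the other things on the worktop.

Things in the scene. Friction and masses are not known exactly. Their poses are not given: they have to be found in the camera images.
- warmer: Flat white warming plate fixed to the worktop, 250 x 250 mm, dark steel top 30 mm above the worktop. Origin: centre of its underside; z up, x and y along its sides. Aluminium fence rails, 12 mm thick and 22 mm high, stand on it along the +x side (inner face at x = +100 mm) and the +y side (inner face at y = +100 mm); the -x and -y sides are open. Its position and turn vary.
- fence_corner (a point): The inner corner of the two fences, at the level of the plate top, 100, 100, 30 mm from the warmer's origin; axes as the warmer's. Each fence is about 200 mm long. With the block flush its origin is at x = -50, y = -45 mm from here.
- block: Loose aluminium tube block, 100 (x) x 90 (y) x 55 mm high, about 0.7 kg, lying askew (up to 0.28 rad) on the plate, its origin 17 to 35 mm from home in x and y. Origin: centre of its underside. It belongs with its +x face on the +x fence and +y face on the +y fence. Four white tube caps, 13 mm across, 12 mm high, stand on its top in a row at x = +36 mm, y = -32 to +32 mm.
- bore (a point): Centre of the mouth of the block's one wide hole, on its top face, at x = -18, y = -14, z = +55 mm from the block's origin. The hole is 20 mm across, upright, and goes right through the block down to the plate.
- block_corner (a point): The block's bottom corner at its +x, +y; it meets fence_corner when flush.
- stand: Probe stand fixed to the worktop: grey foot 100 x 80 x 12 mm, a post at its local +x side, and a bracket (90 x 60 mm, 12 mm thick, top face at 120 mm) with a 14 mm hole above the stand's origin (on the hole's axis, at the underside). Nothing of it is higher than 120 mm.
- probe: Temperature probe, loose, about 90 g: white square handle 24 x 24 mm, 70 mm tall, with a round steel stem 8 mm across and 100 mm long straight below it. It hangs upright in the stand, the handle standing on the bracket. Origin: centre of the handle's underside, where the stem begins; z up, x and y square to the handle's sides.
- probe_tip (a point): The lower end of the stem, on its axis, 100 mm below the probe's origin.
- amber_bottle: Bystander: amber bottle, 44 mm across, 85 mm tall; origin at its underside.
- white_bottle: Bystander: white bottle, 52 mm across, 120 mm tall; origin at its underside.
- jar: Bystander: clear jar with white cap, 60 mm across, 50 mm tall; origin at its underside.
- dish: Bystander: steel bowl, 110 mm across, 40 mm tall; origin at its underside.
- tin: Bystander: flat round tin, 60 mm across, 22 mm tall; origin at its underside.
- pack: Bystander: small carton, 90 x 50 x 30 mm; origin at its underside.
There are look-alikes about, which are no part of the job. Leave any blue or brown look-alike of the block alone.

How it is judged:
By the outcome, as a careful person would: the job done as asked, in the order asked, and still so for the second after the job is handed in, while the arm keeps its last pose, push and grip.
It also fails if it takes over 67 s, if anything falls off the work surface, if the arm or the gripper's body presses on something with over 40 N, if the wrist force passes 120 N, or if a joint passes its speed limit or range.

ROBOT

A 6-joint arm with a two-finger parallel gripper is mounted at the origin on the work surface. World frame = base frame: x ahead of the robot, y to its left, z up, the work surface at z = 0. Lengths are in m, angles in rad, forces in N, time in s.
With the tool pointing down it reaches from about 0.425 to 0.925 m from the base axis. Payload 12.5 kg.
Tool frame: the origin (TCP) lies midway between the tips of the shut fingers; the grasp point (between the pads) lies 19 mm behind it (ctrl.pinch_z is the distance from the TCP to the grasp point, in m); z points along the fingers, y is the direction in which the jaws open and shut (so a half turn about z gives the same grasp; the last joint's range is limited). The gripper opens to 85 mm and grips with 20 to 120 N. Pads are 22 mm wide; open, the fingers measure 114 mm over their backs; the gripper's body (76 mm by 85 mm) begins 54 mm behind the grasp point. The pads swing forward as they close: fully open they stand 13 mm farther back than shut.
Start: joints at [-1.274, 0.491, 1.559, -0, 1.092, -0.106], TCP at [0.245, -0.575, 0.231] pointing down, gripper open.
Joint ranges: [-3.1, 3.1], [-0.84, 2.19], [0.05, 2.79], [-1.13, 4.28], [0.06, 2.93], [-2.69, 2.69]. Speed limits (rad/s): [2.22, 2.22, 2.79, 3.14, 3.14, 3.14].

INTERFACE

Orientations are given as a unit quaternion [x, y, z, w].
In Python, from bench import monitor, viewer, job, ctrl gives the robot as it stands.
- The arm moves only by the tool arm_command, never from a script. Its argument "rows" is a list of rows, each a list of 2 entries, a list of its own where there are three numbers: the shift along the world's x, y, z in m, then the turn, a rotation vector about the world's x, y, z in degrees. In form: [[[x, y, z], [ax, ay, az]], ...]. A call has 1 to 8 rows; each row is the pose to reach, as a shift and turn from the pose commanded when the call began; what a row does not reach only later rows make up. A row lasts 1/8 s, in which the tool goes at most 62.5 mm and 10.7 degrees, less where a joint would pass 70% of its speed; a pose out of reach is approached as far as the arm can. A call with a gripper value outside its range is refused whole. "hand" is the closure, from -1 (fully open) to 1 (shut), so that 0 is half open, set as the call begins (left out, the last holds). The fingers move at their own pace and stop on an object; "squeeze" is the grip in N (left out, the last holds). Time passes only in rows, so rows that repeat a pose let the fingers close. It gives the time, the measured TCP pose, the force and the opening at its end, in the units of the state.
- monitor.sense(): the state, without advancing time (a new reading comes with each control period).
- viewer.get_image(name): name is "side" or "top" or "wrist"; returns the picture (420x560x3 uint8, blue, green, red); there is no depth.
- viewer.calibration(name): a dict with "intrinsics" (3x3 intrinsics, pixels), "dist_coeffs" ([k1, k2, p1, p2, k3] as OpenCV has them; the pictures are not rectified), "R" (3x3) and "t" (3): a world point X has camera coordinates R X + t; the wrist camera has in their place "tool_from_camera" (4x4, takes a point from camera to tool coordinates, whose origin is the TCP and whose axes are the flange's). Camera axes: x right, y down, z forward; pixel columns grow to the right and rows downward; lengths in m; the calibration is good to about 2 mm. A picture is of the moment at which its call begins: read the wrist's pose just before it. calibration takes no time and is no camera call.
- job.job_done(): hands the job in, once; it reports no verdict.
The state is a dict: "clock": time; "qpos": joint angles; "joint_vel": joint speeds; "tau": joint torques, N m; "eef_pos": TCP position; "eef_rot": TCP orientation; "ft_force": force on the tool from outside, world axes, zero at the start; "wrist_torque": the same for the moment, N m; "grip_width": finger opening in m.
Only numpy, scipy, OpenCV 4.12 (cv2) and the standard library are available. Lean on these libraries where they do the work, as an engineer would, in place of code of your own. Each camera call takes 0.05 s, during which the arm holds its last target.

## Working session

There is one attempt and no reset: what is moved stays moved. The work goes in short steps, Python scripts to look and compute and a tool call to move; the robot and the scene stay as the last step left them, time stands still between calls to the robot, and variables do not carry over. Pictures are saved under pics/ and viewed, and the job is handed in when it is done.

Besides the shell and the picture viewer there is one more tool, called as name(argument=value, ...) on one line, values as JSON. arm_command: Moves the arm, as the interface text tells. Its arguments: {"type":"object","properties":{"rows":{"type":"array","items":{"type":"array"}},"hand":{"type":"number"},"squeeze":{"type":"number"}},"required":["rows"]}

```bash
ls; mkdir -p pics
python3 - <<'E'
from bench import monitor, viewer, job, ctrl
import cv2, numpy as np
s=monitor.sense(); print(s)
for n in("side","top","wrist"):
    im=viewer.get_image(n); cv2.imwrite(f"pics/a_{n}.png",im)
    print(n,viewer.calibration(n))
E
```

```text
pics
{'clock': 0.0, 'qpos': array([-1.27356391e+00,  4.91543130e-01,  1.55947675e+00,  2.50429872e-05,
        1.09171719e+00, -1.05576074e-01]), 'joint_vel': array([ 0.00032191,  0.00057877, -0.00061983,  0.00023992, -0.00030755,
       -0.00012714]), 'tau': array([-3.23129374e-03, -6.18465972e+01, -2.61594236e+01, -2.13759035e-04,
        4.17537827e-03,  2.18661313e-06]), 'eef_pos': array([ 0.24497059, -0.57472667,  0.23072855]), 'eef_rot': array([ 9.79787626e-01,  2.00039696e-01, -4.36919246e-05, -5.70642594e-04]), 'ft_force': array([ 0.00505136, -0.03201097, -0.89776772]), 'wrist_torque': array([-0.01703879, -0.01116817,  0.00722849]), 'grip_width': 0.08522806659484024}
side {'intrinsics': array([[524.51775826,   0.        , 279.45184519],
       [  0.        , 524.51775826, 206.87054544],
       [  0.        ,   0.        ,   1.        ]]), 'dist_coeffs': array([-0.03479239,  0.        ,  0.        ,  0.        ,  0.        ]), 'R': array([[-0.96473537, -0.26320332, -0.00311054],
       [-0.13652733,  0.51045554, -0.84899672],
       [ 0.22504655, -0.81863249, -0.52838896]]), '
[... 439 characters left out ...]
08126 , -0.99008639]]), 't': array([0.02078858, 0.55122916, 1.79326159])}
wrist {'intrinsics': array([[302.63000821,   0.        , 277.9781879 ],
       [  0.        , 302.63000821, 210.98068902],
       [  0.        ,   0.        ,   1.        ]]), 'dist_coeffs': array([-0.06303747,  0.        ,  0.        ,  0.        ,  0.        ]), 'tool_from_camera': array([[-2.85929701e-04, -9.48159395e-01, -3.17795029e-01,
         8.19158358e-02],
       [ 9.99999937e-01, -3.37688593e-04,  1.07783086e-04,
         2.33986331e-04],
       [-2.09511302e-04, -3.17794978e-01,  9.48159432e-01,
        -1.42914879e-01],
       [ 0.00000000e+00,  0.00000000e+00,  0.00000000e+00,
         1.00000000e+00]])}
```

View pics/a_top.png

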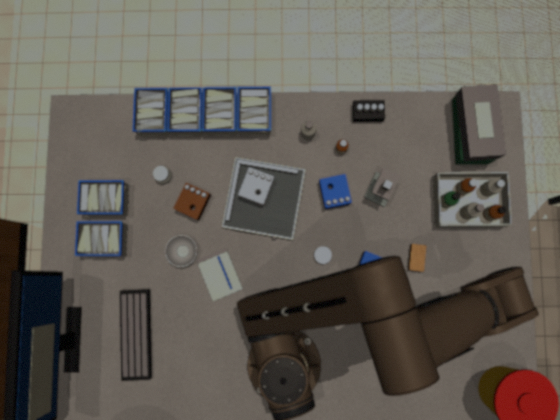

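View pics/a_side.png

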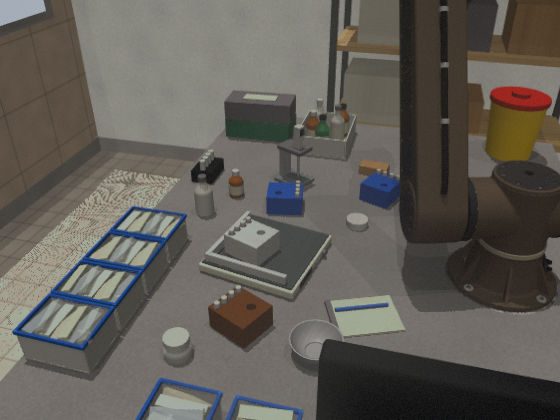

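View pics/a_wrist.png

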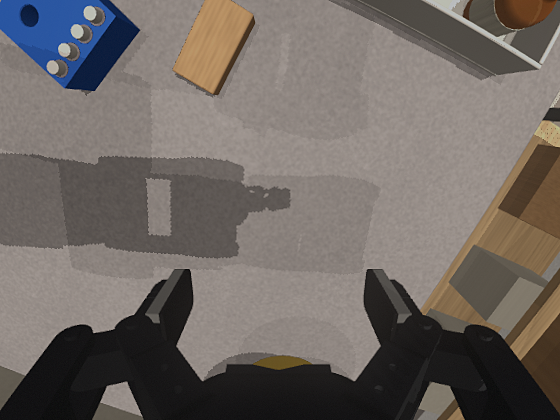

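```bash
cat > h.py <<'E'
import numpy as np, cv2
from bench import monitor, viewer, job, ctrl
from scipy.spatial.transform import Rotation as Ro
def ray(name,px,state=None):
    c=viewer.calibration(name)
    u=cv2.undistortPoints(np.array(px,float).reshape(-1,1,2),c["intrinsics"],c["dist_coeffs"]).reshape(-1,2)
    d=np.c_[u,np.ones(len(u))]
    if name=="wrist":
        T=c["tool_from_camera"]; Rt=Ro.from_quat(state["eef_rot"]).as_matrix()
        return Rt@T[:3,3]+state["eef_pos"], d@T[:3,:3].T@Rt.T
    return -c["R"].T@c["t"], d@c["R"]
def onz(name,px,z,state=None):
    o,d=ray(name,px,state)
    return o+d*((z-o[2])/d[:,2])[:,None]
def proj(name,X,state=None):
    c=viewer.calibration(name); X=np.array(X,float).reshape(-1,3)
    if name=="wrist":
        T=c["tool_from_camera"]; Rt=Ro.from_quat(state["eef_rot"]).as_matrix()
        Rc=(Rt@T[:3,:3]).T; t=-Rc@(Rt@T[:3,3]+state["eef_pos"])
    else: Rc,t=c["R"],c["t"]
    return cv2.projectPoints(X,cv2.Rodrigues(Rc)[0],t,c["intrinsics"],c["dist_coeffs"])[0].reshape(-1,2)
def snap(name,fn):
    s=monitor.sense(); im=viewer.get_image(name); cv2.imwrite("pics/"+fn+".png",im)
    if name=="wrist": np.savez("pics/"+fn+".npz",eef_pos=s["eef_pos"],eef_rot=s["eef_rot"])
    return s,im
E
python3 - <<'E'
import cv2
im=cv2.imread("pics/a_top.png")
cv2.imwrite("pics/b1.png",cv2.resize(im[145:250,210:410],None,fx=4,fy=4,interpolation=cv2.INTER_CUBIC))
im=cv2.imread("pics/a_side.png")
cv2.imwrite("pics/b2.png",cv2.resize(im[110:300,190:350],None,fx=3.1,fy=3.1,interpolation=cv2.INTER_CUBIC))
E
```

```text
(no output)
```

View pics/b1.png

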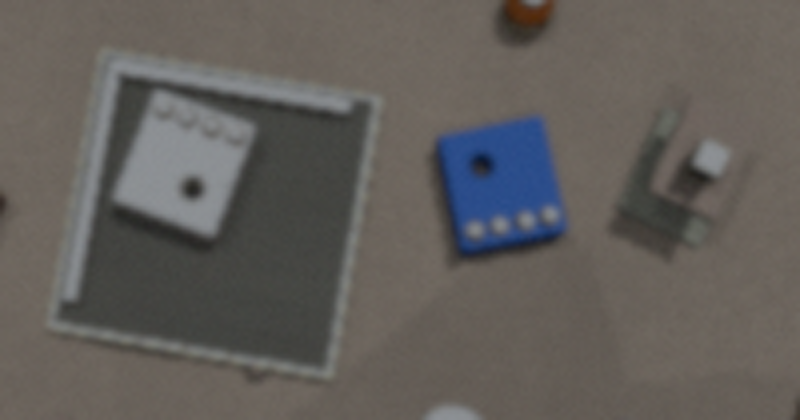

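View pics/b2.png

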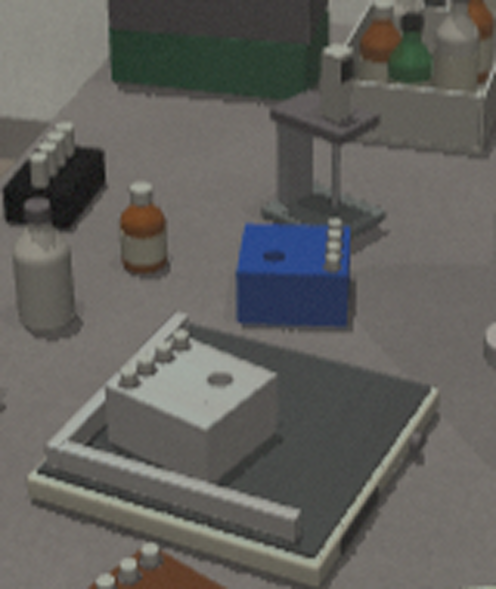

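Run:
```python
from h import *
c=lambda L:[(210+x/4-.375,145+y/4-.375) for x,y in L]
P=onz("top",c([(105,50),(382,97),(332,375),(50,325)]),.03)[:,:2]; print(P,P.mean(0))
d=P[0]+P[3]-P[1]-P[2]; print("yaw from +y:",np.degrees(np.arctan2(-d[0],d[1])))
d=P[0]+P[1]-P[2]-P[3]; print(np.degrees(np.arctan2(d[1],d[0])))
B=onz("top",c([(153,88),(257,123),(215,242),(112,205)]),.085)[:,:2]; print(B,B.mean(0))
print("edges",[np.linalg.norm(B[i]-B[i-1]) for i in range(4)])
d=B[0]+B[3]-B[1]-B[2]; print("blk yaw",np.degrees(np.arctan2(-d[0],d[1])))
d=B[0]+B[1]-B[2]-B[3]; print(np.degrees(np.arctan2(d[1],d[0])))
print("bore",onz("top",c([(193,187)]),.085))
print("handle top",onz("top",c([(711,159)]),.19))
```

```text
[[ 0.70472503  0.16155348]
 [ 0.66176435 -0.07811398]
 [ 0.42226507 -0.03365713]
 [ 0.46559151  0.20637959]] [0.56358649 0.06404049]
yaw from +y: -10.197075253401623
-10.566370806112232
[[0.65957313 0.11544931]
 [0.62923057 0.02823347]
 [0.52910464 0.06316547]
 [0.560546   0.14903795]] [0.59461358 0.08897155]
edges [np.float64(0.10456848564926385), np.float64(0.09234323929986771), np.float64(0.10604455092607055), np.float64(0.09144748210825394)]
blk yaw -19.644035770689296
-18.986300185088442
bore [[0.57536922 0.08158345 0.085     ]]
handle top [[ 0.57901079 -0.32968144  0.19      ]]
```

arm_command(rows=[[[0.0, 0.03, 0.05], [0, 0, 0]], [[0.04, 0.07, 0.1], [0, 0, -8]], [[0.09, 0.11, 0.1], [0, 0, -16]], [[0.14, 0.15, 0.1], [0, 0, -24]], [[0.2, 0.19, 0.1], [0, 0, -33.5]], [[0.25, 0.22, 0.1], [0, 0, -33.5]], [[0.3, 0.25, 0.1], [0, 0, -33.5]], [[0.3, 0.25, 0.1], [0, 0, -33.5]]])

```text
clock: 1.15
eef_pos: [0.5474, -0.3226, 0.3306]
eef_rot: [0.996, -0.089, -0.0, -0.0]
ft_force: [-0.0, -0.2, -1.1]
grip_width: 0.0853
```

Run:
```python
from h import *
s,im=snap("wrist","c_w"); print(s["eef_pos"],s["eef_rot"],s["clock"],s["qpos"])
```

```text
[ 0.54738546 -0.32263908  0.33060132] [ 9.96025809e-01 -8.90640062e-02 -2.99145751e-04 -3.17071153e-04] 1.15 [-6.36597376e-01  4.30493016e-01  1.39215157e+00  2.37520153e-04
  1.31978900e+00  1.11250423e+00]
```

View pics/c_w.png

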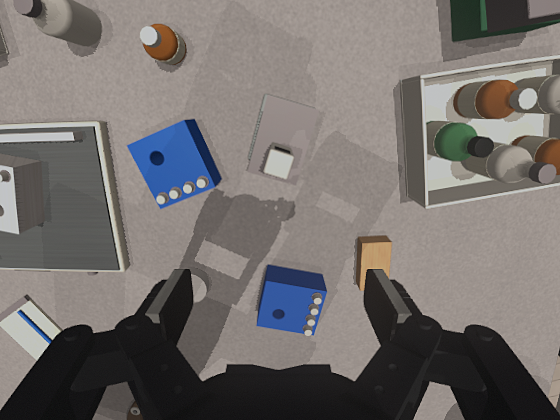

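Run:
```python
import cv2
im=cv2.imread("pics/c_w.png")
cv2.imwrite("pics/c2.png",cv2.resize(im[85:195,230:340],None,fx=5,fy=5,interpolation=cv2.INTER_CUBIC))
```

```text
(no output)
```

View pics/c2.png

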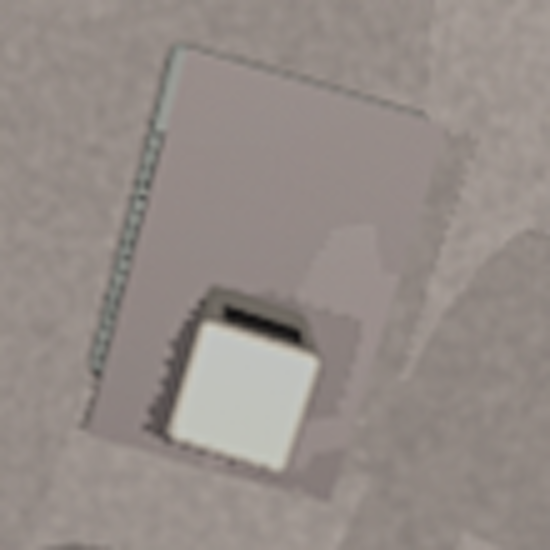

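arm_command(rows=[[[0.02, 0.055, 0.0], [0, 0, 0]], [[0.04, 0.11, 0.0], [0, 0, 0]], [[0.05, 0.165, 0.0], [0, 0, 0]], [[0.06, 0.22, -0.01], [0, 0, 0]], [[0.06, 0.275, -0.02], [0, 0, 0]], [[0.06, 0.33, -0.03], [0, 0, 0]], [[0.06, 0.37, -0.03], [0, 0, 0]], [[0.06, 0.37, -0.03], [0, 0, 0]]], hand=-0.1)

```text
clock: 2.2
eef_pos: [0.6045, 0.046, 0.3013]
eef_rot: [0.996, -0.09, -0.0, 0.0]
ft_force: [-0.4, 0.1, 0.3]
grip_width: 0.047
```

Run:
```python
from h import *
s,im=snap("wrist","d_w"); print(s["eef_pos"],s["eef_rot"],s["clock"],s["qpos"],s["grip_width"])
cv2.imwrite("pics/d2.png",cv2.resize(im[:300,100:500],None,fx=2,fy=2,interpolation=cv2.INTER_CUBIC))
```

```text
[0.60445677 0.04603607 0.30134354] [ 9.95959315e-01 -8.98054053e-02 -1.60805813e-04  7.41957895e-05] 2.2 [-3.28546540e-02  4.03849423e-01  1.51246348e+00 -1.37941833e-04
  1.22560931e+00  1.71784149e+00] 0.04702348216951188
```

View pics/d2.png

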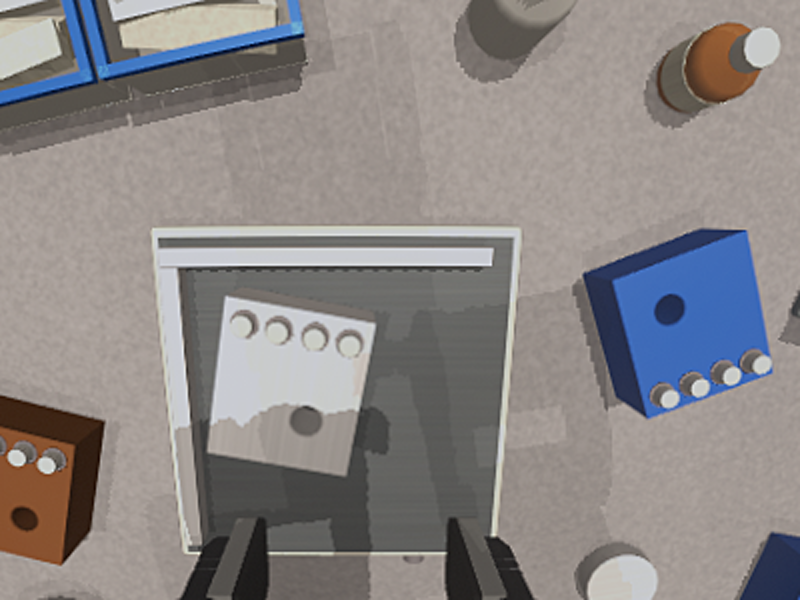

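Run:
```python
from h import *
s=np.load("pics/d_w.npz")
z=lambda L:[(100+x/2-.25,y/2-.25) for x,y in L]
f=lambda L,h:onz("wrist",z(L),h,s)[:,:2]
P=f([(152,229),(520,228),(494,553),(186,553)],.03); print("plate",P.round(4),P.mean(0), [np.linalg.norm(P[i]-P[i-1]).round(4) for i in range(4)])
dd=lambda v:np.degrees(np.arctan2(v[1],v[0]))
print([dd(v).round(2) for v in (P[0]-P[3],P[1]-P[2],P[0]-P[1],P[3]-P[2])])
F=f([(178,267),(492,266),(193,545)],.052);print("fence inner",F.round(4))
yaw=np.radians(-10.35);R=np.array([[np.cos(yaw),-np.sin(yaw)],[np.sin(yaw),np.cos(yaw)]])
print("fence in warmer", ((F-P.mean(0))@R).round(4))
B=f([(227,296),(376,322),(346,477),(208,454)],.085); print("block",B.round(4),B.mean(0),[np.linalg.norm(B[i]-B[i-1]).round(4) for i in range(4)])
print([dd(v).round(2) for v in (B[0]-B[3],B[1]-B[2],B[0]-B[1],B[3]-B[2])])
print("blk corners in warmer",((B-P.mean(0))@R).round(4))
print("bore",f([(306,421)],.085))
s=np.load("pics/c_w.npz")
H=onz("wrist",[(230+x/5-.4,85+y/5-.4) for x,y in [(205,318),(320,348),(283,472),(168,437)]],.19,s)[:,:2]
print("handle",H.round(4),H.mean(0),[np.linalg.norm(H[i]-H[i-1]).round(4) for i in range(4)],[dd(v).round(2) for v in (H[0]-H[3],H[1]-H[2],H[0]-H[1],H[3]-H[2])])
K=onz("wrist",[(230+x/5-.4,85+y/5-.4) for x,y in [(180,45),(430,118),(330,500),(83,428)]],.12,s)[:,:2]
print("bracket",K.round(4),[np.linalg.norm(K[i]-K[i-1]).round(4) for i in range(4)])
```

```text
plate [[ 0.7052  0.1647]
 [ 0.662  -0.0741]
 [ 0.423  -0.0307]
 [ 0.4661  0.207 ]] [0.56410454 0.06674449] [np.float64(0.2428), np.float64(0.2427), np.float64(0.2429), np.float64(0.2416)]
[np.float64(-10.04), np.float64(-10.3), np.float64(79.75), np.float64(79.72)]
fence inner [[ 0.6785  0.1476]
 [ 0.6432 -0.0485]
 [ 0.4834  0.1907]]
fence in warmer [[ 0.098   0.1   ]
 [ 0.0985 -0.0991]
 [-0.1016  0.1074]]
block [[0.6574 0.1136]
 [0.6265 0.03  ]
 [0.5313 0.066 ]
 [0.5627 0.15  ]] [0.59447848 0.08992075] [np.float64(0.1015), np.float64(0.0891), np.float64(0.1018), np.float64(0.0896)]
[np.float64(-21.02), np.float64(-20.72), np.float64(69.65), np.float64(69.47)]
blk corners in warmer [[ 0.0834  0.0629]
 [ 0.0679 -0.0249]
 [-0.0322 -0.0066]
 [-0.0163  0.0816]]
bore [[0.5732336  0.08363755]]
handle [[ 0.5961 -0.3245]
 [ 0.5868 -0.3446]
 [ 0.5648 -0.3338]
 [ 0.5754 -0.3135]] [ 0.58078197 -0.32911339] [np.float64(0.0235), np.float64(0.0221), np.float64(0.0245), np.float64(0.0229)] [np.float64(-28.05), np.float64(-26.1), np.float64(65.26), np.float64(62.55)]
bracket [[ 0.6478 -0.327 ]
 [ 0.6228 -0.3789]
 [ 0.5404 -0.3428]
 [ 0.568  -0.2883]] [np.float64(0.0886), np.float64(0.0576), np.float64(0.0899), np.float64(0.0612)]
```

arm_command(rows=[[[-0.05, 0.03, 0.0], [0, 0, 0]], [[-0.104, 0.066, -0.03], [0, 0, 0]], [[-0.104, 0.066, -0.09], [0, 0, 0]], [[-0.104, 0.066, -0.15], [0, 0, 0]], [[-0.104, 0.066, -0.2], [0, 0, 0]], [[-0.104, 0.066, -0.235], [0, 0, 0]], [[-0.104, 0.066, -0.257], [0, 0, 0]], [[-0.104, 0.066, -0.257], [0, 0, 0]]])

```text
clock: 3.25
eef_pos: [0.5006, 0.1094, 0.0433]
eef_rot: [0.996, -0.092, -0.001, 0.0]
ft_force: [-0.8, 0.2, 0.5]
grip_width: 0.0472
```

Run:
```python
from h import *
s,im=snap("side","e_s"); print(s["eef_pos"],s["ft_force"])
cv2.imwrite("pics/e2.png",cv2.resize(im[150:300,180:360],None,fx=4,fy=4,interpolation=cv2.INTER_CUBIC))
s,im=snap("wrist","e_w")
```

```text
[0.50060405 0.10936546 0.04330712] [-0.8484185   0.19208968  0.53734395]
```

View pics/e2.png

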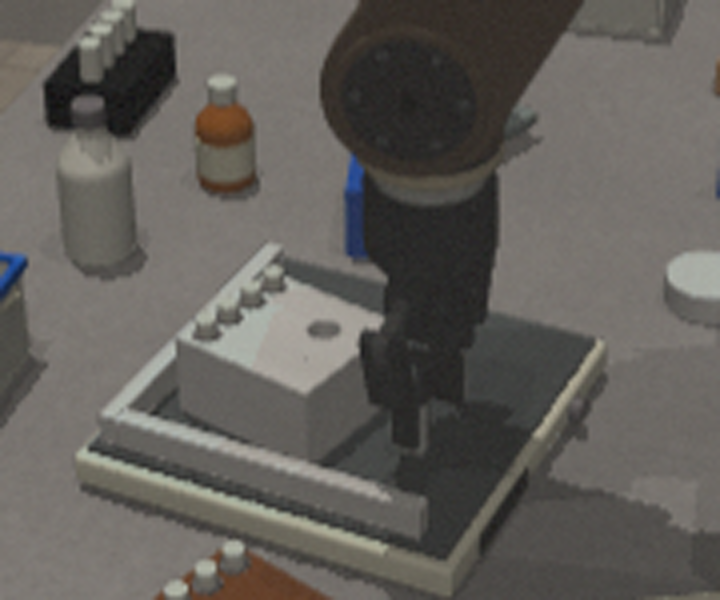

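View pics/e_w.png

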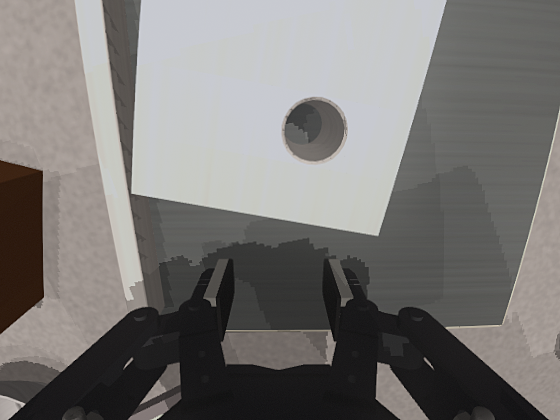

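arm_command(rows=[[[0.012, -0.002, 0], [0, 0, 0.2]], [[0.02, -0.0035, 0], [0, 0, 0.2]], [[0.026, -0.0047, 0], [0, 0, 0.2]], [[0.032, -0.0058, 0], [0, 0, 0.2]], [[0.037, -0.0067, 0], [0, 0, 0.2]], [[0.042, -0.0076, 0], [0, 0, 0.2]], [[0.047, -0.0085, 0], [0, 0, 0.2]], [[0.05, -0.009, 0], [0, 0, 0.2]]])

```text
clock: 4.35
eef_pos: [0.55, 0.1019, 0.0442]
eef_rot: [0.996, -0.089, -0.001, 0.0]
ft_force: [-6.3, -2.0, 5.0]
grip_width: 0.0472
```

Run:
```python
from h import *
s,im=snap("wrist","f_w"); print(s["eef_pos"],s["ft_force"])
```

```text
[0.55004689 0.10187656 0.04420082] [-6.29309772 -2.02188428  4.9806415 ]
```

View pics/f_w.png

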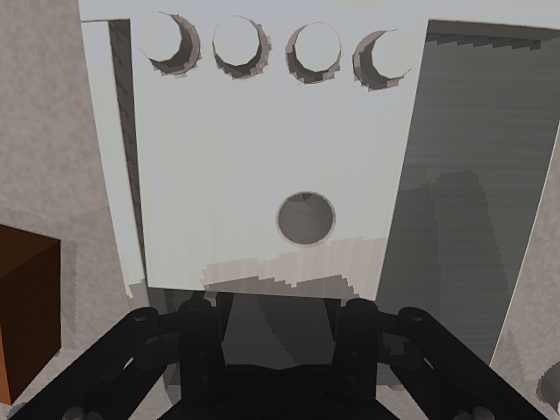

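arm_command(rows=[[[0.002, -0.0004, 0], [0, 0, 0]], [[0.004, -0.0007, 0], [0, 0, 0]], [[0.006, -0.0011, 0], [0, 0, 0]], [[0.007, -0.0013, 0], [0, 0, 0]], [[0.007, -0.0013, 0], [0, 0, 0]]])

```text
clock: 5.03
eef_pos: [0.5541, 0.1004, 0.0442]
eef_rot: [0.996, -0.089, -0.005, 0.001]
ft_force: [-19.4, -2.9, 13.6]
grip_width: 0.0469
```

arm_command(rows=[[[0.001, -0.0002, 0], [0, 0, 0]], [[0.002, -0.0004, 0], [0, 0, 0]], [[0.002, -0.0004, 0], [0, 0, 0]]])

```text
clock: 5.4
eef_pos: [0.5547, 0.0999, 0.0441]
eef_rot: [0.996, -0.09, -0.006, 0.001]
ft_force: [-27.0, -4.1, 18.2]
grip_width: 0.0467
```

Run:
```python
from h import *
s,im=snap("wrist","g_w"); print(s["eef_pos"],s["ft_force"])
```

```text
[0.55470578 0.09988476 0.04410953] [-27.0183164   -4.14598293  18.22550292]
```

View pics/g_w.png

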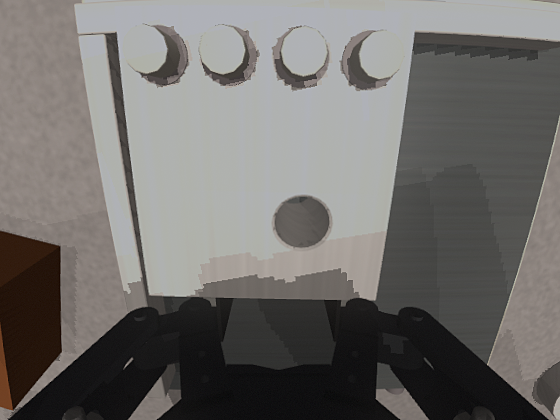

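arm_command(rows=[[[-0.01, 0.002, 0], [0, 0, 0]], [[-0.02, 0.004, 0.02], [0, 0, 0]], [[-0.02, 0.004, 0.07], [0, 0, 10]], [[-0.02, -0.02, 0.11], [0, 0, 20]], [[0.0, -0.05, 0.11], [0, 0, 30]], [[0.02, -0.08, 0.11], [0, 0, 40]], [[0.039, -0.092, 0.11], [0, 0, 50]], [[0.039, -0.092, 0.11], [0, 0, 60]]])

```text
clock: 6.45
eef_pos: [0.6002, 0.0073, 0.1541]
eef_rot: [0.906, 0.423, 0.0, 0.0]
ft_force: [-0.7, 0.7, 0.4]
grip_width: 0.0471
```

arm_command(rows=[[[0, 0, 0], [0, 0, 10]], [[0, 0, 0], [0, 0, 20]], [[0, 0, 0], [0, 0, 30]], [[0, 0, 0], [0, 0, 30]]])

```text
clock: 6.95
eef_pos: [0.5992, 0.0084, 0.1543]
eef_rot: [0.768, 0.641, 0.0, 0.0]
ft_force: [-0.1, -0.7, -1.0]
grip_width: 0.047
```

Run:
```python
from h import *
s,im=snap("wrist","i_w"); print(s["eef_pos"],s["eef_rot"],s["ft_force"],s["qpos"])
```

```text
[0.59916874 0.00838752 0.15430756] [7.67606911e-01 6.40920887e-01 1.40693652e-04 1.60906435e-04] [-0.14864835 -0.65243889 -0.98683149] [-9.61890850e-02  5.39833533e-01  1.70618348e+00 -3.30861251e-05
  8.95148936e-01  8.32331869e-02]
```

View pics/i_w.png

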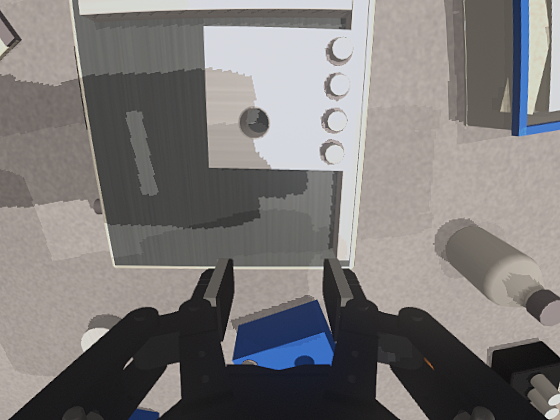

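Run:
```python
from h import *
s=np.load("pics/i_w.npz")
f=lambda L,h:onz("wrist",L,h,s)[:,:2]
P=f([(75,10),(114,268),(352,267),(374,0)],.03); print("plate",P.round(4))
dd=lambda v:np.degrees(np.arctan2(v[1],v[0]))
print([dd(v).round(2) for v in (P[0]-P[1],P[3]-P[2],P[2]-P[1])])
B=f([(204,26),(208,168),(344,170)],.085); print(B.round(4),dd(B[0]-B[1]),dd(B[2]-B[1]))
O=np.array([.564,.0655]); yaw=np.radians(-10.2);R=np.array([[np.cos(yaw),-np.sin(yaw)],[np.sin(yaw),np.cos(yaw)]])
print(((P-O)@R).round(4)); print(((B-O)@R).round(4)); print("bore",((f([(254,122)],.085)-O)@R).round(4))
print("fence in",((f([(340,190),(336,258)],.052)-O)@R).round(4))
```

```text
plate [[ 0.468   0.1973]
 [ 0.423  -0.0299]
 [ 0.6603 -0.0709]
 [ 0.7028  0.1579]]
[np.float64(78.78), np.float64(79.47), np.float64(-9.8)]
[[0.5775 0.1477]
 [0.5583 0.0591]
 [0.653  0.0405]] 77.74391220020445 -11.160080478115416
[[-0.1178  0.1127]
 [-0.1219 -0.1188]
 [ 0.1189 -0.1172]
 [ 0.1203  0.1156]]
[[-0.0013  0.0833]
 [-0.0045 -0.0073]
 [ 0.092  -0.0089]]
bore [[0.0289 0.0241]]
fence in [[ 0.097  -0.0321]
 [ 0.0975 -0.0956]]
```

arm_command(rows=[[[0, 0, -0.05], [0, 0, 0]], [[0, 0, -0.09], [0, 0, 0]], [[0, 0, -0.11], [0, 0, 0]], [[0.001, 0.007, -0.11], [0, 0, 0]], [[0.002, 0.014, -0.11], [0, 0, 0]], [[0.0035, 0.02, -0.11], [0, 0, 0]], [[0.0045, 0.025, -0.11], [0, 0, 0]], [[0.0054, 0.03, -0.11], [0, 0, 0]]])

```text
clock: 8.0
eef_pos: [0.6046, 0.0387, 0.0447]
eef_rot: [0.767, 0.641, 0.0, 0.0]
ft_force: [-0.9, -9.5, 2.7]
grip_width: 0.0472
```

arm_command(rows=[[[0.0007, 0.004, 0], [0, 0, 0]], [[0.0014, 0.008, 0], [0, 0, 0]], [[0.002, 0.011, 0], [0, 0, 0]], [[0.0024, 0.0135, 0], [0, 0, 0]], [[0.0024, 0.0135, 0], [0, 0, 0]]])

```text
clock: 8.62
eef_pos: [0.6071, 0.0516, 0.0447]
eef_rot: [0.767, 0.641, 0.0, 0.0]
ft_force: [-1.0, -4.9, 2.1]
grip_width: 0.0468
```

arm_command(rows=[[[0.0004, 0.002, 0], [0, 0, 0]], [[0.0007, 0.004, 0], [0, 0, 0]], [[0.0007, 0.004, 0], [0, 0, 0]]])

```text
clock: 9.0
eef_pos: [0.6077, 0.0555, 0.0447]
eef_rot: [0.767, 0.641, 0.0, 0.0]
ft_force: [0.4, -5.2, 2.9]
grip_width: 0.0468
```

arm_command(rows=[[[0.0002, 0.001, 0], [0, 0, 0]], [[0.0004, 0.002, 0], [0, 0, 0]], [[0.0004, 0.002, 0], [0, 0, 0]]])

```text
clock: 9.38
eef_pos: [0.608, 0.0574, 0.0446]
eef_rot: [0.767, 0.641, 0.0, 0.0]
ft_force: [-0.4, -5.7, 5.3]
grip_width: 0.0472
```

arm_command(rows=[[[0.0002, 0.001, 0], [0, 0, 0]], [[0.0004, 0.002, 0], [0, 0, 0]], [[0.0004, 0.002, 0], [0, 0, 0]]])

```text
clock: 9.75
eef_pos: [0.6083, 0.0589, 0.0446]
eef_rot: [0.767, 0.641, -0.0, 0.0]
ft_force: [-2.4, -9.6, 5.7]
grip_width: 0.0467
```

arm_command(rows=[[[0.0002, 0.001, 0], [0, 0, 0]], [[0.0004, 0.002, 0], [0, 0, 0]], [[0.0004, 0.002, 0], [0, 0, 0]]])

```text
clock: 10.12
eef_pos: [0.6082, 0.059, 0.0446]
eef_rot: [0.767, 0.641, -0.001, 0.001]
ft_force: [-6.6, -24.6, 7.3]
grip_width: 0.0473
```

Run:
```python
from h import *
s,im=snap("wrist","j_w"); print(s["eef_pos"],s["eef_rot"],s["ft_force"])
```

```text
[0.60821028 0.05897774 0.04462687] [ 7.67469399e-01  6.41083753e-01 -1.40023537e-03  6.18289888e-04] [ -6.55250871 -24.5775024    7.30254839]
```

View pics/j_w.png

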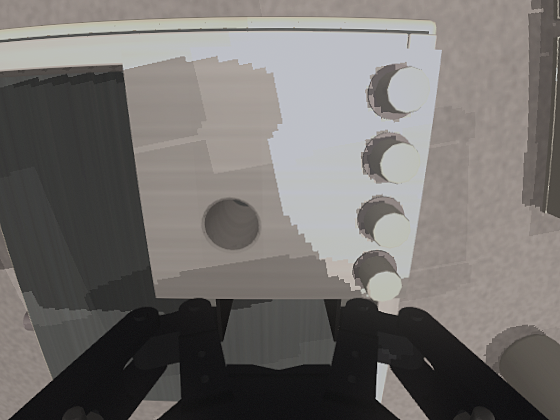

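arm_command(rows=[[[-0.002, -0.01, 0], [0, 0, 0]], [[-0.0035, -0.02, 0.02], [0, 0, 0]], [[-0.0035, -0.02, 0.07], [0, 0, -10]], [[-0.02, -0.01, 0.11], [0, 0, -20]], [[-0.04, 0.01, 0.11], [0, 0, -30]], [[-0.06, 0.03, 0.11], [0, 0, -40]], [[-0.075, 0.057, 0.11], [0, 0, -50]], [[-0.075, 0.057, 0.11], [0, 0, -60]]])

```text
clock: 11.18
eef_pos: [0.5328, 0.1203, 0.1558]
eef_rot: [0.985, 0.17, 0.0, -0.0]
ft_force: [0.3, -0.3, -0.0]
grip_width: 0.0468
```

arm_command(rows=[[[0, 0, 0], [0, 0, -10]], [[0, 0, 0], [0, 0, -20]], [[0, 0, 0], [0, 0, -30]], [[0, 0, -0.03], [0, 0, -30]], [[0, 0, -0.07], [0, 0, -30]], [[0, 0, -0.1], [0, 0, -30]], [[0, 0, -0.11], [0, 0, -30]], [[0.01, -0.0018, -0.11], [0, 0, -30]]])

```text
clock: 12.18
eef_pos: [0.544, 0.1171, 0.045]
eef_rot: [0.996, -0.089, -0.0, 0.0]
ft_force: [0.9, 0.8, 0.9]
grip_width: 0.0471
```

Run:
```python
from h import *
s,im=snap("wrist","k_w"); print(s["eef_pos"],s["eef_rot"],s["ft_force"])
```

```text
[0.54395886 0.11706918 0.04498151] [ 9.96038746e-01 -8.89201075e-02 -1.70169933e-04  3.64754109e-05] [0.85326544 0.78076019 0.88026146]
```

View pics/k_w.png

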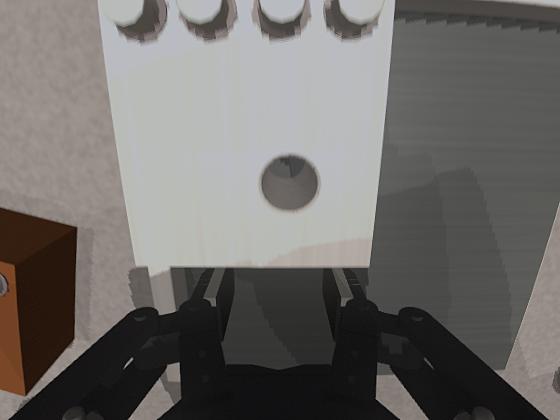

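arm_command(rows=[[[0.002, -0.0004, 0], [0, 0, 0]], [[0.004, -0.0007, 0], [0, 0, 0]], [[0.006, -0.0011, 0], [0, 0, 0]], [[0.006, -0.0011, 0], [0, 0, 0]]])

```text
clock: 12.72
eef_pos: [0.5499, 0.1159, 0.0445]
eef_rot: [0.996, -0.089, 0.0, 0.0]
ft_force: [-0.0, 0.2, 0.1]
grip_width: 0.0469
```

arm_command(rows=[[[0.001, -0.0002, 0], [0, 0, 0]], [[0.002, -0.0004, 0], [0, 0, 0]], [[0.002, -0.0004, 0], [0, 0, 0]]])

```text
clock: 13.1
eef_pos: [0.5518, 0.1155, 0.0443]
eef_rot: [0.996, -0.089, 0.0, 0.0]
ft_force: [-0.1, 0.7, -0.9]
grip_width: 0.0469
```

arm_command(rows=[[[0.001, -0.0002, 0], [0, 0, 0]], [[0.002, -0.0004, 0], [0, 0, 0]], [[0.002, -0.0004, 0], [0, 0, 0]]])

```text
clock: 13.48
eef_pos: [0.5538, 0.1151, 0.0443]
eef_rot: [0.996, -0.089, 0.0, 0.0]
ft_force: [-0.4, 1.0, 0.3]
grip_width: 0.0472
```

arm_command(rows=[[[0.001, -0.0002, 0], [0, 0, 0]], [[0.002, -0.0004, 0], [0, 0, 0]], [[0.003, -0.0005, 0], [0, 0, 0]], [[0.003, -0.0005, 0], [0, 0, 0]]])

```text
clock: 13.98
eef_pos: [0.5568, 0.1146, 0.0443]
eef_rot: [0.996, -0.089, -0.0, 0.0]
ft_force: [-0.7, -0.1, -0.5]
grip_width: 0.0472
```

arm_command(rows=[[[0.001, -0.0002, 0], [0, 0, 0]], [[0.002, -0.0004, 0], [0, 0, 0]], [[0.002, -0.0004, 0], [0, 0, 0]]])

```text
clock: 14.35
eef_pos: [0.5573, 0.1143, 0.0443]
eef_rot: [0.996, -0.089, -0.002, 0.0]
ft_force: [-7.4, 1.3, 4.2]
grip_width: 0.0474
```

arm_command(rows=[[[0.001, -0.0002, 0], [0, 0, 0]], [[0.002, -0.0004, 0], [0, 0, 0]], [[0.003, -0.0005, 0], [0, 0, 0]], [[0.003, -0.0005, 0], [0, 0, 0]]])

```text
clock: 14.85
eef_pos: [0.5591, 0.1139, 0.0443]
eef_rot: [0.996, -0.089, -0.003, 0.0]
ft_force: [-13.8, 1.3, 9.3]
grip_width: 0.047
```

arm_command(rows=[[[-0.005, 0.001, 0], [0, 0, 0]], [[-0.015, 0.003, 0.01], [0, 0, 0]], [[-0.015, 0.003, 0.06], [0, 0, 0]], [[0.01, -0.01, 0.12], [0, 0, 0]], [[0.04, -0.03, 0.18], [0, 0, 0]], [[0.07, -0.04, 0.23], [0, 0, 0]], [[0.08, -0.04, 0.23], [0, 0, 0]], [[0.08, -0.04, 0.23], [0, 0, 0]]], hand=-0.6)

```text
clock: 15.85
eef_pos: [0.6418, 0.0736, 0.275]
eef_rot: [0.996, -0.089, 0.001, -0.0]
ft_force: [-0.1, 0.4, -0.5]
grip_width: 0.0685
```

Run:
```python
from h import *
s,im=snap("wrist","l_w"); print(s["eef_pos"],s["eef_rot"],s["clock"])
cv2.imwrite("pics/l2.png",cv2.resize(im[80:290,130:400],None,fx=2.8,fy=2.8,interpolation=cv2.INTER_CUBIC))
```

```text
[0.64175535 0.07357486 0.27504437] [ 9.96006694e-01 -8.92760311e-02  6.75355183e-04 -7.33549918e-06] 15.85
```

View pics/l2.png

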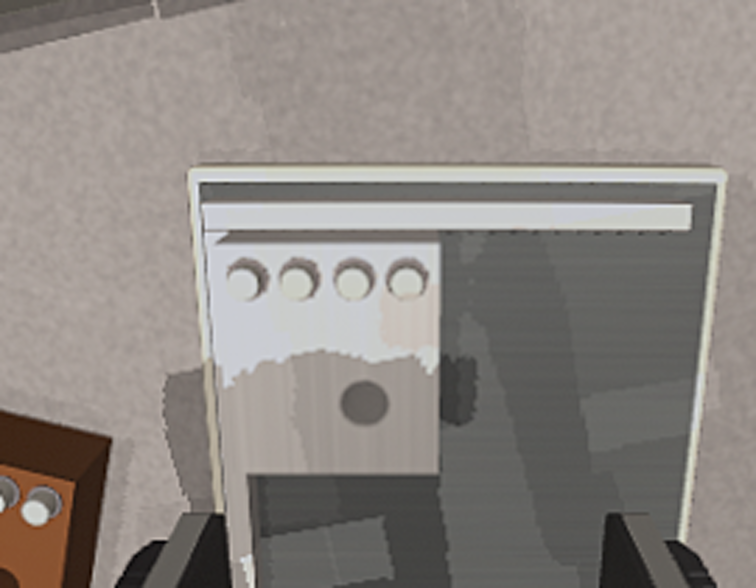

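Run:
```python
from h import *
s=np.load("pics/l_w.npz")
f=lambda L,h:onz("wrist",[(130+x/2.8-.32,80+y/2.8-.32) for x,y in L],h,s)[:,:2]
O=np.array([.564,.0655]); yaw=np.radians(-10.2);R=np.array([[np.cos(yaw),-np.sin(yaw)],[np.sin(yaw),np.cos(yaw)]])
w=lambda A:((A-O)@R).round(4)
P=f([(189,170),(727,171)],.03);print("plate",w(P))
print("+x fence outer/inner",w(f([(205,204),(691,205),(450,231),(690,230)],.052)))
B=f([(215,242),(440,242),(439,473),(225,474)],.085);print("block",w(B),B.mean(0))
print("+y fence in",w(f([(248,474),(256,580)],.052)))
print("bore",f([(364,403)],.085),w(f([(364,403)],.085)))
```

```text
plate [[ 0.1216  0.1237]
 [ 0.1213 -0.1197]]
+x fence outer/inner [[ 0.1092  0.1121]
 [ 0.1087 -0.0975]
 [ 0.0972  0.0065]
 [ 0.0979 -0.0981]]
block [[ 0.0984  0.101 ]
 [ 0.0982  0.0118]
 [-0.0022  0.0114]
 [-0.0028  0.1043]] [0.62125795 0.11324933]
+y fence in [[-0.0186  0.1015]
 [-0.0771  0.1014]]
bore [[0.60135057 0.10266489]] [[0.0302 0.0432]]
```

Run:
```python
from h import *
s,im=snap("side","m_s")
cv2.imwrite("pics/m2.png",cv2.resize(im[185:300,190:340],None,fx=5,fy=5,interpolation=cv2.INTER_CUBIC))
```

```text
(no output)
```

View pics/m2.png

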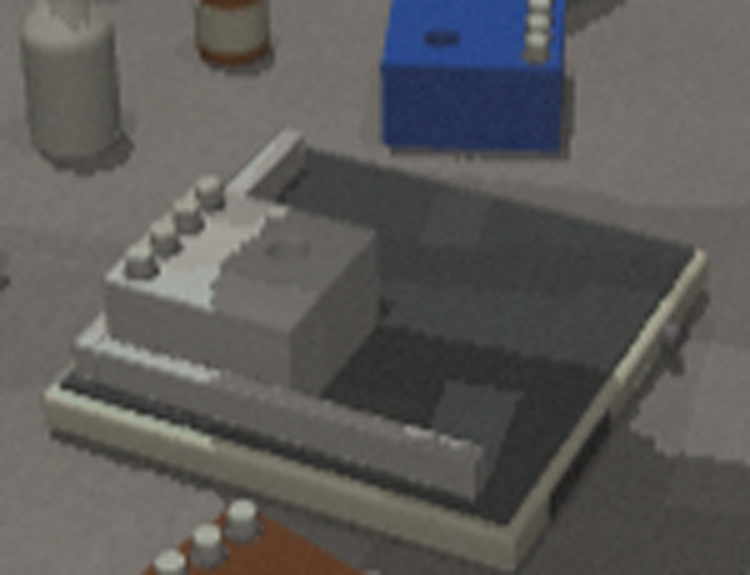

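arm_command(rows=[[[-0.02, 0.01, -0.02], [0, 0, 0]], [[-0.05, 0.02, -0.06], [0, 0, 0]], [[-0.08, 0.035, -0.1], [0, 0, 0]], [[-0.1, 0.044, -0.13], [0, 0, 0]], [[-0.1, 0.044, -0.18], [0, 0, 0]], [[-0.1, 0.044, -0.215], [0, 0, 0]], [[-0.1, 0.044, -0.228], [0, 0, 0]], [[-0.09, 0.042, -0.228], [0, 0, 0]]], hand=-0.1)

```text
clock: 16.95
eef_pos: [0.5512, 0.1158, 0.0461]
eef_rot: [0.996, -0.089, -0.001, 0.0]
ft_force: [0.7, 0.0, -0.4]
grip_width: 0.0471
```

arm_command(rows=[[[0.003, -0.0005, 0], [0, 0, 0]], [[0.006, -0.001, 0], [0, 0, 0]], [[0.008, -0.0014, 0], [0, 0, 0]], [[0.01, -0.0018, 0], [0, 0, 0]], [[0.012, -0.0022, 0], [0, 0, 0]], [[0.012, -0.0022, 0], [0, 0, 0]]])

```text
clock: 17.7
eef_pos: [0.5591, 0.1143, 0.0467]
eef_rot: [0.996, -0.089, -0.005, 0.0]
ft_force: [-24.1, 6.3, 18.2]
grip_width: 0.0469
```

arm_command(rows=[[[0.001, -0.0002, 0], [0, 0, 0]], [[0.002, -0.0004, 0], [0, 0, 0]], [[0.002, -0.0004, 0], [0, 0, 0]]])

```text
clock: 18.08
eef_pos: [0.5591, 0.1142, 0.0467]
eef_rot: [0.996, -0.089, -0.007, 0.001]
ft_force: [-34.7, 10.2, 24.2]
grip_width: 0.0473
```

arm_command(rows=[[[-0.01, 0.002, 0], [0, 0, 0]], [[-0.025, 0.004, 0], [0, 0, 0]], [[-0.03, 0.004, 0.05], [0, 0, 0]], [[-0.03, 0.0, 0.11], [0, 0, -4]], [[-0.02, -0.03, 0.16], [0, 0, -8]], [[0.0, -0.07, 0.2], [0, 0, -12]], [[0.015, -0.12, 0.234], [0, 0, -16]], [[0.015, -0.18, 0.234], [0, 0, -16]]], hand=-0.6)

```text
clock: 19.08
eef_pos: [0.5817, -0.0683, 0.283]
eef_rot: [0.974, -0.227, 0.003, 0.0]
ft_force: [0.3, 0.4, -0.3]
grip_width: 0.0682
```

arm_command(rows=[[[0, -0.06, 0], [0, 0, 0]], [[0, -0.12, 0], [0, 0, 0]], [[0, -0.18, 0], [0, 0, 0]], [[0, -0.23, 0], [0, 0, 0]], [[0, -0.262, 0], [0, 0, 0]], [[0, -0.262, 0], [0, 0, 0]]])

```text
clock: 19.82
eef_pos: [0.58, -0.3308, 0.2796]
eef_rot: [0.974, -0.228, -0.0, 0.0]
ft_force: [0.7, 0.9, 0.5]
grip_width: 0.0682
```

Run:
```python
from h import *
s,im=snap("wrist","n_w"); print(s["eef_pos"],s["eef_rot"],s["clock"],s["ft_force"])
cv2.imwrite("pics/n2.png",cv2.resize(im[130:290,200:360],None,fx=3.6,fy=3.6,interpolation=cv2.INTER_CUBIC))
```

```text
[ 0.57995637 -0.33077237  0.27958895] [ 9.73608466e-01 -2.28224637e-01 -2.58382476e-04  5.22297023e-05] 19.825 [0.71972761 0.85033057 0.46562859]
```

View pics/n_w.png

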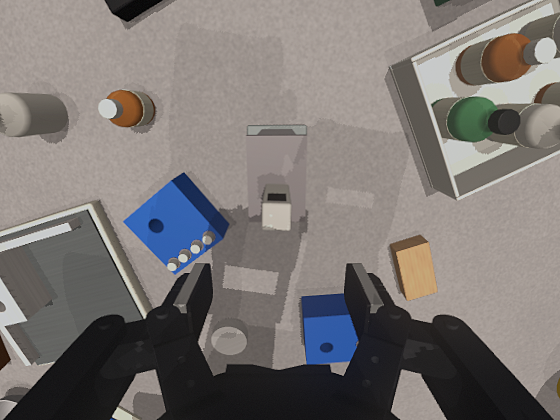

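View pics/n2.png

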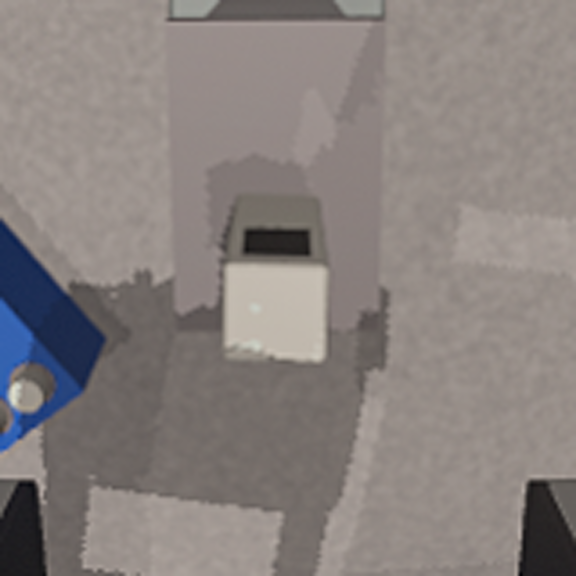

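Run:
```python
from h import *
s=np.load("pics/n_w.npz")
H=onz("wrist",[(200+x/3.6-.36,130+y/3.6-.36) for x,y in [(225,262),(328,265),(326,361),(223,358)]],.19,s)
print(H[:,:2].round(4),H.mean(0),s["eef_pos"])
Rt=Ro.from_quat(s["eef_rot"]).as_matrix()
print("in tool",((H-s["eef_pos"])@Rt).round(4),((H.mean(0)-s["eef_pos"])@Rt))
H=onz("wrist",[(200+x/3.6-.36,130+y/3.6-.36) for x,y in [(168,19),(384,19),(383,329),(175,329)]],.12,s)
print("bracket in tool",((H-s["eef_pos"])@Rt).round(4))
```

```text
[[ 0.5958 -0.3245]
 [ 0.5849 -0.3448]
 [ 0.5643 -0.3344]
 [ 0.5755 -0.3135]] [ 0.58011485 -0.32926814  0.19      ] [ 0.57995637 -0.33077237  0.27958895]
in tool [[ 0.0114 -0.0127  0.0896]
 [ 0.0107  0.0103  0.0896]
 [-0.0124  0.0101  0.0896]
 [-0.0116 -0.0135  0.0896]] [-0.00048357 -0.00143764  0.08958888]
bracket in tool [[ 0.059  -0.0309  0.1596]
 [ 0.059   0.0277  0.1596]
 [-0.0306  0.03    0.1596]
 [-0.0306 -0.0317  0.1596]]
```

arm_command(rows=[[[0, 0.0015, -0.04], [0, 0, -1]], [[0, 0.0015, -0.08], [0, 0, -1]], [[0, 0.0015, -0.11], [0, 0, -1]], [[0, 0.0015, -0.13], [0, 0, -1]], [[0, 0.0015, -0.1375], [0, 0, -1]], [[0, 0.0015, -0.1375], [0, 0, -1]], [[0, 0.0015, -0.1375], [0, 0, -1]]])

```text
clock: 20.75
eef_pos: [0.5811, -0.3273, 0.144]
eef_rot: [0.972, -0.235, 0.001, 0.0]
ft_force: [0.0, 0.4, 0.4]
grip_width: 0.0686
```

Run:
```python
from h import *
s,im=snap("wrist","o_w"); print(s["eef_pos"],s["eef_rot"],s["clock"],s["ft_force"])
```

```text
[ 0.58112112 -0.32729504  0.14395217] [ 9.71952914e-01 -2.35174112e-01  7.53236754e-04  3.22158467e-04] 20.75 [0.00511877 0.42010663 0.39614732]
```

View pics/o_w.png

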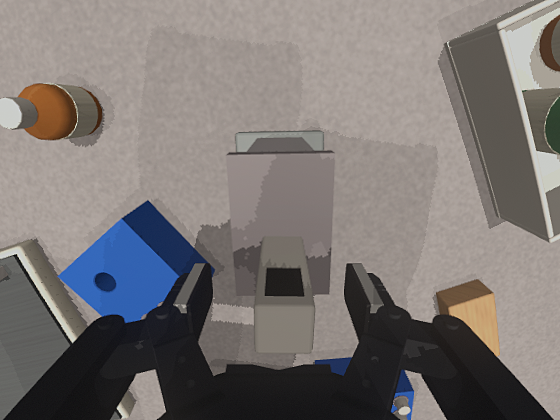

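arm_command(rows=[[[-0.001, -0.002, 0], [0, 0, 0]], [[-0.001, -0.002, 0], [0, 0, 0]]])

```text
clock: 21.05
eef_pos: [0.5797, -0.3296, 0.1432]
eef_rot: [0.972, -0.235, 0.0, 0.0]
ft_force: [0.1, 0.4, -0.1]
grip_width: 0.0684
```

arm_command(rows=[[[0, 0, 0], [0, 0, 0]], [[0, 0, 0], [0, 0, 0]], [[0, 0, 0], [0, 0, 0]], [[0, 0, 0], [0, 0, 0]], [[0, 0, 0], [0, 0, 0]], [[0, 0, 0], [0, 0, 0]], [[0, 0, 0], [0, 0, 0]], [[0, 0, 0], [0, 0, 0]]], hand=1, squeeze=40)

```text
clock: 22.05
eef_pos: [0.5798, -0.3294, 0.1429]
eef_rot: [0.972, -0.235, 0.0, 0.0]
ft_force: [0.8, 0.1, 1.0]
grip_width: 0.0234
```

Run:
```python
from h import *
s,im=snap("wrist","p_w"); print(s["eef_pos"],s["eef_rot"],s["clock"],s["ft_force"])
```

```text
[ 0.5797802  -0.32940174  0.14289301] [ 9.71918175e-01 -2.35319041e-01  6.76097986e-05  7.76694792e-05] 22.05 [0.7917966  0.14930779 1.04208747]
```

View pics/p_w.png

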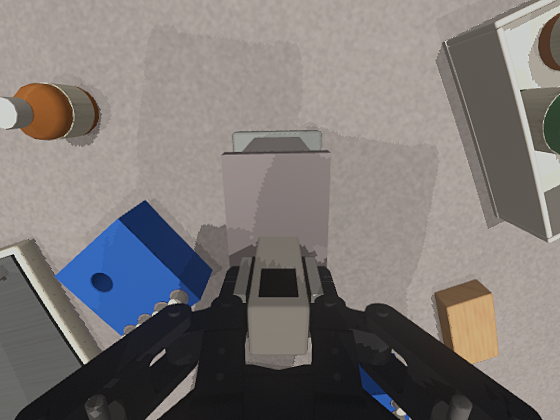

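arm_command(rows=[[[0, 0, 0.005], [0, 0, 0]], [[0, 0, 0.02], [0, 0, 0]], [[0, 0, 0.04], [0, 0, 0]], [[0, 0, 0.065], [0, 0, 0]], [[0, 0, 0.09], [0, 0, 0]], [[0, 0, 0.115], [0, 0, 0]], [[0, 0, 0.135], [0, 0, 0]], [[0, 0, 0.145], [0, 0, 0]]])

```text
clock: 23.1
eef_pos: [0.5798, -0.3294, 0.2899]
eef_rot: [0.972, -0.235, 0.001, 0.0]
ft_force: [-0.2, 0.1, -0.5]
grip_width: 0.0234
```

Run:
```python
from h import *
s,im=snap("wrist","q_w"); print(s["eef_pos"],s["eef_rot"],s["clock"],s["ft_force"],s["grip_width"])
s,im=snap("side","q_s")
s,im2=snap("top","q_t")
a=cv2.resize(im[60:220,220:360],None,fx=3.4,fy=3.4,interpolation=cv2.INTER_CUBIC)
cv2.imwrite("pics/q2.png",a)
```

```text
[ 0.57978848 -0.32944603  0.28985021] [ 9.71918177e-01 -2.35316735e-01  9.45751906e-04  4.44729541e-04] 23.1 [-0.16206007  0.13860237 -0.47970704] 0.023416136508771362
```

View pics/q_w.png

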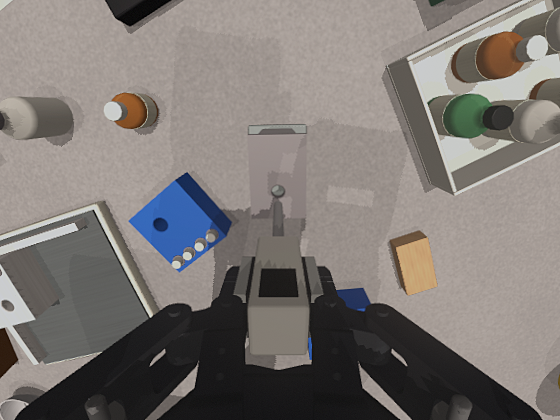

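View pics/q2.png

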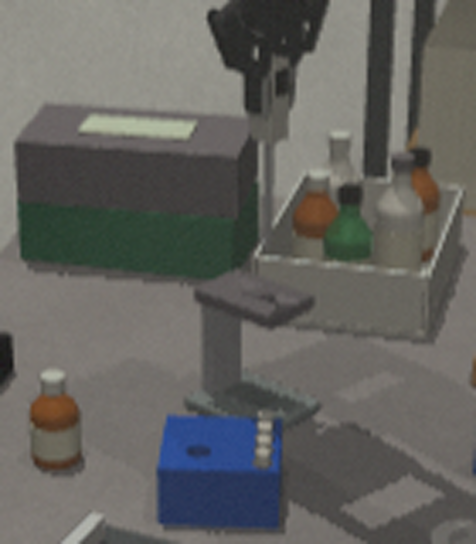

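Run:
```python
from h import *
s=np.load("pics/q_w.npz")
Rt=Ro.from_quat(s["eef_rot"]).as_matrix()
for zz in (.0229,.08,.1229):
  print(proj("wrist",Rt@np.array([0,0,zz])+s["eef_pos"],s))
im=cv2.imread("pics/q_w.png")
cv2.imwrite("pics/q3.png",cv2.resize(im[165:265,230:330],None,fx=6,fy=6,interpolation=cv2.INTER_CUBIC))
```

```text
[[277.930325  252.4079404]]
[[277.93809182 219.87782802]]
[[277.94196375 203.74695262]]
```

View pics/q3.png

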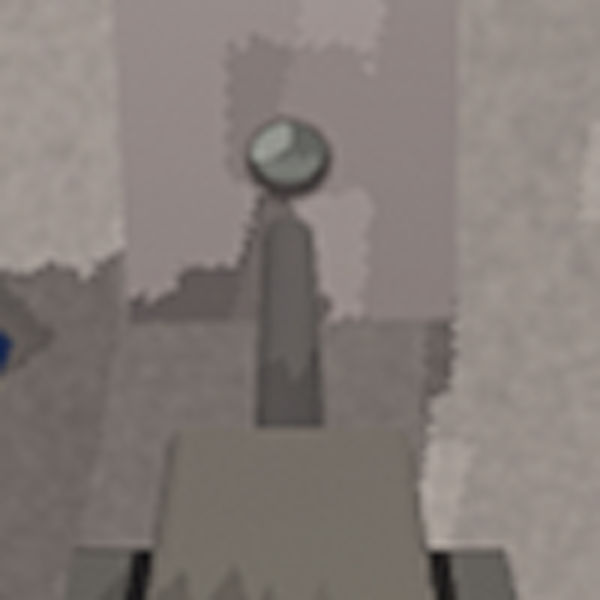

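Run:
```python
from h import *
s=np.load("pics/q_w.npz")
Rt=Ro.from_quat(s["eef_rot"]).as_matrix()
h=onz("wrist",[(277.7,190.7)],.12,s)
print(h,(h-s["eef_pos"])@Rt)
zt=s["eef_pos"][2]-.1229
t=onz("wrist",[(277.4,205.3)],zt,s); print(t,(t-s["eef_pos"])@Rt)
```

```text
[[ 0.58024321 -0.32946618  0.12      ]] [[ 6.57814540e-05 -2.61322899e-04  1.69850611e-01]]
[[ 0.57888785 -0.32847914  0.16695021]] [[-0.00149481 -0.00049939  0.122897  ]]
```

arm_command(rows=[[[0.001, 0.03, 0], [0, 0, 0]], [[0.005, 0.09, 0], [0, 0, 0]], [[0.008, 0.15, 0], [0, 0, 0]], [[0.011, 0.21, 0], [0, 0, 0]], [[0.014, 0.27, 0], [0, 0, 0]], [[0.017, 0.33, 0], [0, 0, 0]], [[0.02, 0.39, 0], [0, 0, 0]], [[0.0215, 0.42, 0], [0, 0, 0]]])

```text
clock: 24.25
eef_pos: [0.6006, 0.0935, 0.2869]
eef_rot: [0.972, -0.234, -0.001, 0.0]
ft_force: [0.2, -0.0, -0.7]
grip_width: 0.0238
```

arm_command(rows=[[[0, 0.008, 0], [0, 0, 0]], [[0, 0.012, -0.01], [0, 0, 0]], [[0, 0.012, -0.03], [0, 0, 0]], [[0, 0.012, -0.045], [0, 0, 0]], [[0, 0.012, -0.055], [0, 0, 0]], [[0, 0.012, -0.055], [0, 0, 0]], [[0, 0.012, -0.055], [0, 0, 0]]])

```text
clock: 25.12
eef_pos: [0.6015, 0.1025, 0.2333]
eef_rot: [0.972, -0.235, 0.0, -0.0]
ft_force: [0.5, 0.0, -1.0]
grip_width: 0.0236
```

Run:
```python
from h import *
s,im=snap("wrist","r_w"); print(s["eef_pos"],s["eef_rot"],s["clock"],s["ft_force"],s["grip_width"])
cv2.imwrite("pics/r2.png",cv2.resize(im[140:270,200:360],None,fx=4.5,fy=4.5,interpolation=cv2.INTER_CUBIC))
```

```text
[0.60149556 0.10246978 0.2333056 ] [ 9.71891717e-01 -2.35428002e-01  3.78403005e-04 -6.32315376e-05] 25.125 [ 4.64327893e-01  7.53790007e-05 -9.90811244e-01] 0.023588799584681176
```

View pics/r2.png

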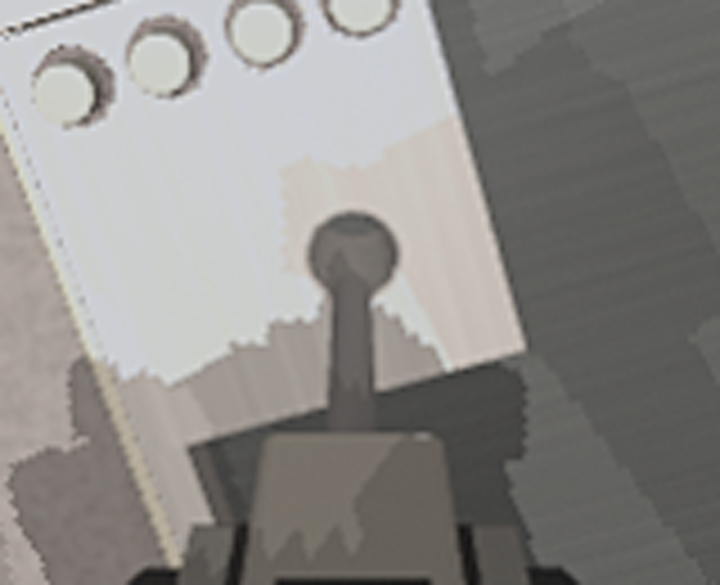

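Run:
```python
from h import *
s=np.load("pics/r_w.npz")
Rt=Ro.from_quat(s["eef_rot"]).as_matrix()
h=onz("wrist",[(200+354/4.5-.39,140+255/4.5-.39)],.085,s)
print(h,(h-s["eef_pos"])@Rt)
p=proj("wrist",s["eef_pos"]+Rt@np.array([0,0,.1229]),s)[0]; print("exp tip zoom",(p-[200,140]+.39)*4.5)
im=cv2.imread("pics/r_w.png")
g=cv2.createCLAHE(4,(4,4)).apply(cv2.cvtColor(cv2.resize(im[175:245,245:315],None,fx=8,fy=8,interpolation=cv2.INTER_CUBIC),cv2.COLOR_BGR2GRAY))
cv2.imwrite("pics/r3.png",g)
s,im=snap("side","r_s"); cv2.imwrite("pics/r4.png",cv2.resize(im[150:290,200:320],None,fx=4.2,fy=4.2,interpolation=cv2.INTER_CUBIC))
```

```text
[[0.60142619 0.10218195 0.085     ]] [[-3.46236070e-05  3.32317971e-04  1.48305519e-01]]
exp tip zoom [352.49461337 288.61740351]
```

View pics/r3.png

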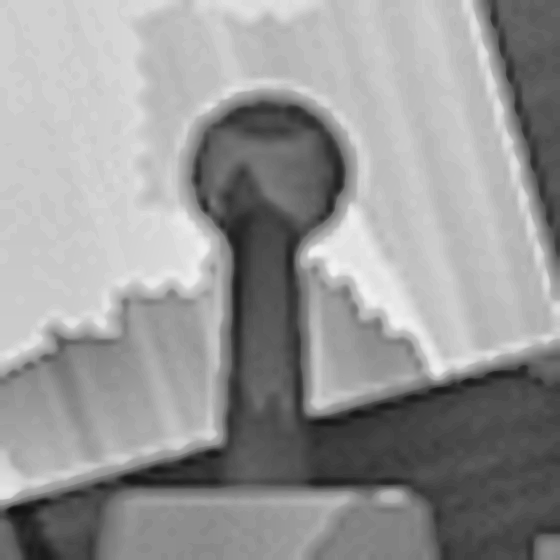

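View pics/r4.png

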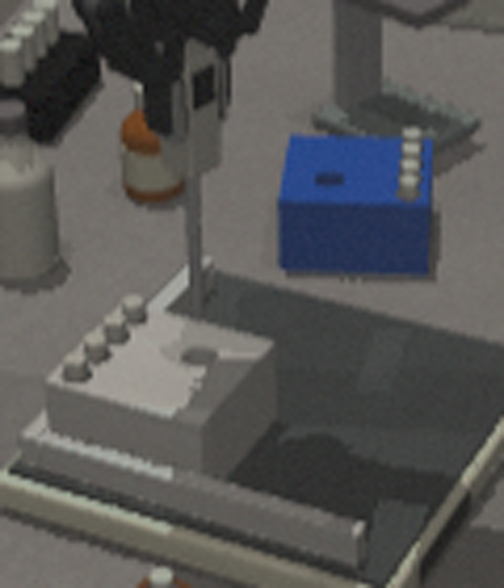

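Run:
```python
from h import *
T=[.6015,.1025]
p=proj("side",[T+[.085],T+[.11],T+[.16],T+[.20]]); print((p-[200,150]+.4)*4.2)
im=cv2.imread("pics/r_s.png")
cv2.imwrite("pics/r5.png",cv2.resize(im[190:245,225:275],None,fx=10,fy=10,interpolation=cv2.INTER_CUBIC))
print((p-[225,190]+.45)*10)
```

```text
[[201.04629943 353.99391616]
 [199.47793332 317.67229119]
 [196.24713671 242.6570542 ]
 [193.56846894 180.26243453]]
[[229.18166532 443.34265752]
 [225.44746029 356.86259806]
 [217.75508742 178.25489096]
 [211.37730701  29.69627269]]
```

View pics/r5.png

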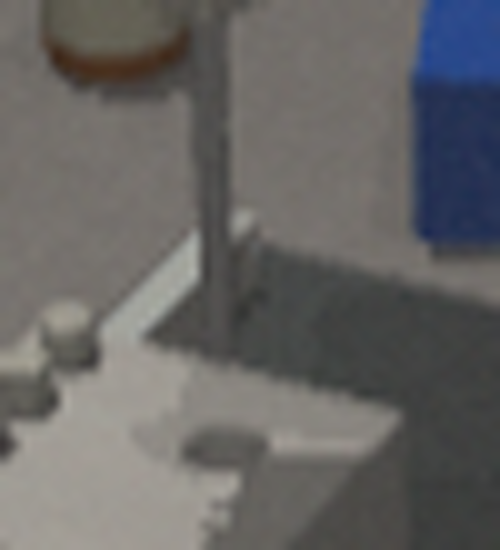

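arm_command(rows=[[[0, 0, -0.008], [0, 0, 0]], [[0, 0, -0.016], [0, 0, 0]], [[0, 0, -0.024], [0, 0, 0]], [[0, 0, -0.032], [0, 0, 0]], [[0, 0, -0.04], [0, 0, 0]], [[0, 0, -0.047], [0, 0, 0]], [[0, 0, -0.047], [0, 0, 0]]])

```text
clock: 26.1
eef_pos: [0.6011, 0.1026, 0.1852]
eef_rot: [0.972, -0.235, -0.0, 0.0]
ft_force: [-0.6, 0.2, -0.9]
grip_width: 0.0238
```

Run:
```python
from h import *
s,im=snap("wrist","t_w"); print(s["eef_pos"],s["eef_rot"],s["clock"],s["ft_force"],s["grip_width"])
g=cv2.createCLAHE(4,(4,4)).apply(cv2.cvtColor(cv2.resize(im[175:265,235:325],None,fx=6,fy=6,interpolation=cv2.INTER_CUBIC),cv2.COLOR_BGR2GRAY))
cv2.imwrite("pics/t2.png",g)
s,im=snap("side","t_s")
cv2.imwrite("pics/t3.png",cv2.resize(im[190:245,225:275],None,fx=10,fy=10,interpolation=cv2.INTER_CUBIC))
s,im=snap("top","t_t")
```

```text
[0.60105174 0.10258941 0.1852217 ] [ 9.71910626e-01 -2.35349712e-01 -4.66687291e-04  1.76532882e-04] 26.1 [-0.60175182  0.17315346 -0.8979573 ] 0.023843749349818904
```

View pics/t2.png

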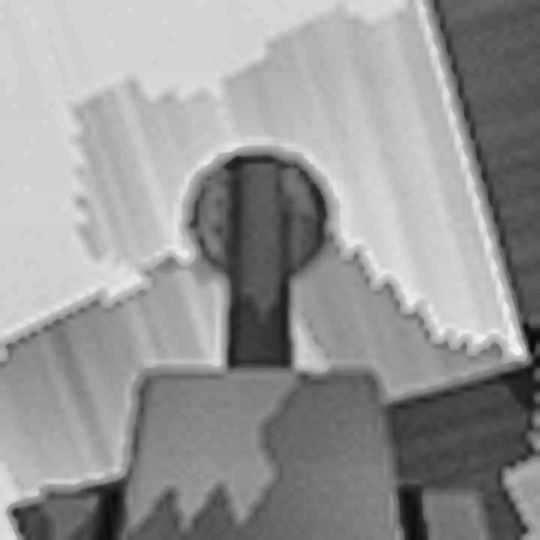

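View pics/t3.png

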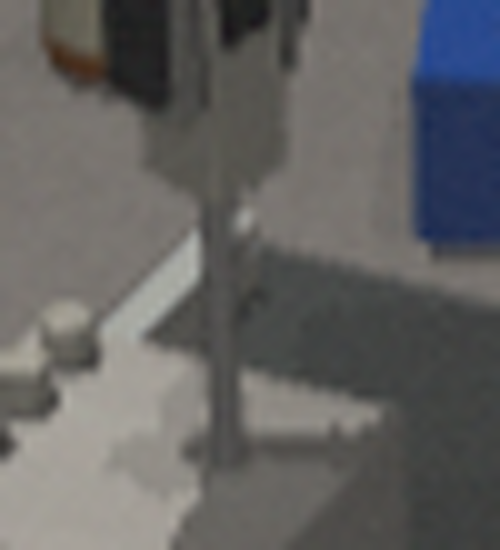

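arm_command(rows=[[[0.0003, 0.0003, -0.005], [0, 0, 0]], [[0.0003, 0.0003, -0.01], [0, 0, 0]], [[0.0003, 0.0003, -0.0125], [0, 0, 0]], [[0.0003, 0.0003, -0.0125], [0, 0, 0]], [[0.0003, 0.0003, -0.0125], [0, 0, 0]]])

```text
clock: 26.88
eef_pos: [0.6016, 0.1029, 0.1734]
eef_rot: [0.972, -0.235, 0.0, 0.0]
ft_force: [0.3, -0.2, -1.3]
grip_width: 0.0235
```

Run:
```python
from h import *
s,im=snap("wrist","u_w"); print(s["eef_pos"],s["eef_rot"],s["clock"],s["ft_force"],s["grip_width"])
g=cv2.createCLAHE(4,(4,4)).apply(cv2.cvtColor(cv2.resize(im[175:265,235:325],None,fx=6,fy=6,interpolation=cv2.INTER_CUBIC),cv2.COLOR_BGR2GRAY))
cv2.imwrite("pics/u2.png",g)
h=onz("wrist",[(235+256/6,175+220/6)],.085,s)
s,im=snap("side","u_s")
cv2.imwrite("pics/u3.png",cv2.resize(im[190:290,200:310],None,fx=5.5,fy=5.5,interpolation=cv2.INTER_CUBIC))
s,im=snap("top","u_t")
```

```text
[0.60159244 0.10290296 0.17340368] [ 9.71917042e-01 -2.35323733e-01  6.65518944e-05  2.15160076e-05] 26.875 [ 0.32290722 -0.15928401 -1.2752343 ] 0.023507097720897666
```

View pics/u2.png

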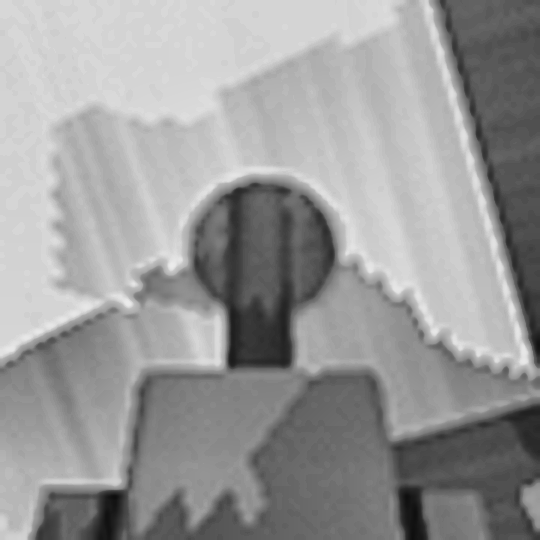

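View pics/u3.png

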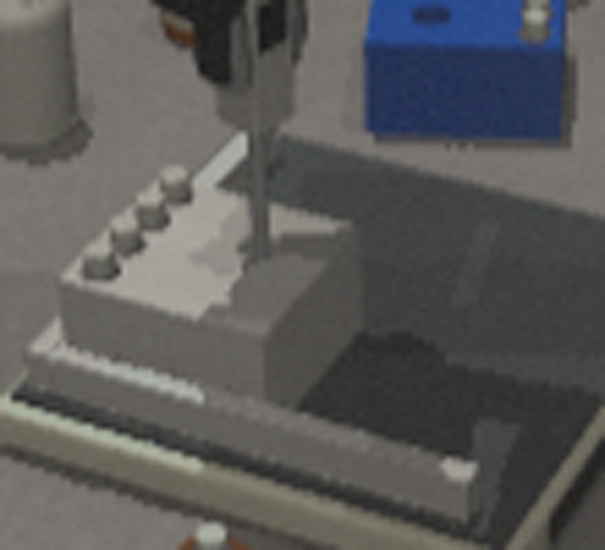

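View pics/u_t.png

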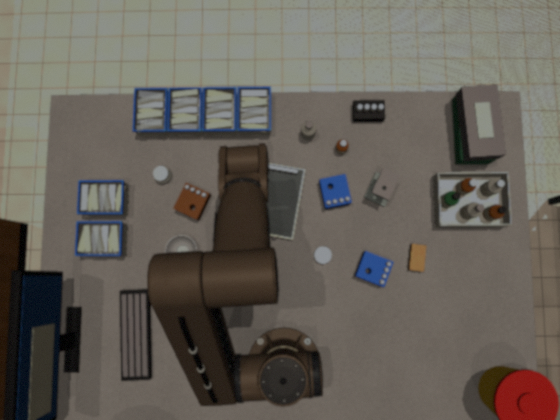

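arm_command(rows=[[[0, 0, 0], [0, 0, 0]], [[0, 0, 0], [0, 0, 0]], [[0, 0, 0], [0, 0, 0]], [[0, 0, 0], [0, 0, 0]]])

```text
clock: 27.52
eef_pos: [0.6015, 0.1029, 0.1734]
eef_rot: [0.972, -0.235, -0.0, 0.0]
ft_force: [0.2, -0.1, -1.5]
grip_width: 0.0235
```

Run:
```python
from h import *
s=monitor.sense(); print(s["eef_pos"],s["ft_force"],s["joint_vel"].round(4),s["grip_width"])
print(job.job_done())
```

```text
[0.60152427 0.1029183  0.17335534] [ 0.16227196 -0.08066011 -1.46397184] [ 0.0002  0.0007 -0.0023 -0.0014  0.0013 -0.0009] 0.023465052967705492
the job is handed in; nothing more can be done
None
```

I pushed the block square and flush into the fence corner, took the probe from its stand by the handle, and lowered its stem into the wide hole. I handed the job in at about 27.5 s while still holding the probe there.

**Block:** I pushed with two fingers along x, then y, then x again, and the last push met a solid stop at about 35 N. A wrist picture taken before that push put its faces within about 1 mm of both fences and square. I did not measure it again after that push, but the later side and wrist pictures show it in the corner.

**Probe:** The tip works out at about 34.5 mm below the block's top face, from the tool height and the stand's nominal 120 mm bracket. The stem is centred within about 0.5 mm in the wrist and side pictures. No contact force showed on the way down, and the arm was still at hand-in.

**Disagreement between checks:** Above the hole, the wrist and side pictures put the stem about 0.7 mm off in opposite directions. I took this as calibration error and did not correct for it.

**Other things on the worktop:** Those visible in the last top picture look undisturbed.

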